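# Make up the vacuum-line kit and the vent kit

## Robot

A 6-joint arm with a two-finger parallel gripper is mounted at the origin on the work surface. World frame = base frame: x ahead of the robot, y to its left, z up, the work surface at z = 0. Lengths are in m, angles in rad, forces in N, time in s.
With the tool pointing down it reaches from about 0.35 to 0.975 m from the base axis. Payload 4.9 kg.
Tool frame: the origin (TCP) lies at the very end of the fingers, on their centre line; the grasp point (between the pads) lies env.hold_point_z behind it (env.hold_point_z is the distance from the TCP to the grasp point, in m); z points along the fingers, y is the line along which they close (so a half turn about z gives the same grasp; the last joint's range is limited). The gripper opens to 85 mm and grips with 20 to 120 N. Pads are 22 mm wide; open, the fingers measure 114 mm over their backs; the gripper's body (76 mm by 85 mm) begins 54 mm behind the grasp point. The pads swing forward as they close: fully open they stand 13 mm farther back than shut.
Start: joints at [-0.119, 0.053, 1.613, -0, 1.476, -0.119], TCP at [0.625, 0, 0.231] pointing down, gripper open.
Joint ranges: [-3.01, 3.01], [-1.01, 2.22], [0.06, 2.58], [-1.02, 4.17], [0.09, 2.62], [-3.14, 3.14]. Speed limits (rad/s): [2.57, 2.57, 3.14, 3.14, 3.14, 3.14].

## Interface

Orientations are given as [roll, pitch, yaw] about the fixed x, y, z axes, in that order (R = Rz(yaw) Ry(pitch) Rx(roll)).
In Python, from station import env gives the robot as it stands.
- The arm moves only by the tool arm_command, never from a script. Its argument "commands" is one flat list of numbers, 4 for each row, row after row: the shift along the tool's x, y, z in mm, then the turn about the tool's z in rad. A call has 1 to 5 rows; each row shifts and turns the commanded pose from where the row before left it, along the tool's axes as they then stand; what a row does not reach is not made up. A row lasts 1/8 s, in which the tool goes at most 62.5 mm and 10.7 degrees, less where a joint would pass 70% of its speed; a pose out of reach is approached as far as the arm can. A call is refused whole if a number of a shift passes 62.5 or a number of a turn 0.188, either way. A call with a gripper value outside its range is refused whole. "hand" is the gripper's target within -1 to 1 (shut at 1, half-way at 0, fully open at -1), set as the call begins (left out, the last holds). The fingers move at their own pace and stop on an object; "grip_force" is the grip in N (left out, the last holds). Time passes only in rows, so rows that do not move let the fingers close. It gives the time, the measured TCP pose, the force, the opening and the grip force at its end, in the units of the state.
- env.get_state(): the state, without advancing time (a new reading comes with each control period).
- env.grab_frame(name): name is "scene" or "side" or "wrist"; returns the picture (480x640x3 uint8, red, green, blue); there is no depth.
- env.camera_model(name): a dict with "fx", "fy", "cx", "cy" (pixels), "position" and "rotation" of the camera in the world; the wrist camera has in their place "hand_eye" (4x4, takes a point from camera to tool coordinates, whose origin is the TCP and whose axes are the flange's). Camera axes: x right, y up, looking along -z (the intrinsics and any distortion apply to the point x, -y, -z); pixel columns grow to the right and rows downward; lengths in m; the calibration is good to about 2 mm. The wrist camera is an equidistant fisheye: a pixel r from the principal point sees the ray r / f radians off the axis. A picture is of the moment at which its call begins: read the wrist's pose just before it. camera_model takes no time and is no camera call.
- env.close_job(): hands the job in; it is judged then, once.
Trained networks look in the newest picture that a camera, given by its name, has taken for a name from the list of things; names that differ only in an ending like _2 or _b are one class to them, and where a whole thing is asked for, a point or a joint stands for the part that bears it (a point fixed in the world has none). Each returns a list of dicts, best first, with "confidence" (0 to 1); they miss things now and then, are a little off and sometimes report something else, mostly with a low value. They report only what shows in the picture. A call takes as long as a camera call. They do not tell look-alikes from the thing itself.
- env.look_for(query, camera): "xyz" ([x, y, z] in m, in world coordinates, good to about 4 mm: the middle of the surface that is visible of it).
- env.masks_of(query, camera): "mask" (480x640 bool, what is visible of it).
The state is a dict: "time_s": time; "joint_positions": joint angles; "joint_vel": joint speeds; "joint_efforts": joint torques, N m; "eef_pos": TCP position; "tool_rot": TCP orientation; "wrist_force": force on the tool from outside, world axes, zero at the start; "ft_torque": the same for the moment, N m; "gripper_width": opening from 0.0 (shut) to 1.0 (fully open); "grip_force": force on a finger pad.
Only numpy, scipy, OpenCV 4.12 (cv2) and the standard library are available. Lean on these libraries where they do the work, as an engineer would, in place of code of your own. Each camera call takes 0.05 s, during which the arm holds its last target. There are 200 camera calls.

## Task

Make up the two fitting kits for the chamber lid. In the tray with three pockets goes the vacuum-line kit: the dial gauge in the wide end pocket, the tee in the middle pocket and the hose barb in the far end pocket; in the tray with two pockets goes the vent kit: the ball valve in the wide pocket and the bronze vent filter in the narrow one. Lay each part with its body (the gauge's case, the tee's crossing, the barb's hexagon) in the middle of its pocket, the same way up as it is now, set the gauge down gently rather than dropping it, and leave the elbow, the tape roll and the sealant jar where they are in the stock.

Things in the scene. Friction and masses are not known exactly. Their poses are not given: they have to be found in the camera images.
- gauge: Dial vacuum gauge lying on its back, white dial up: round steel case 50 mm in diameter (52 mm bezel at the top), 30 mm high; from its side a brass stem up to 14 mm thick, its axis 13.5 mm up, reaches to 49 mm from the case centre in the gauge's -x direction. Origin: centre of the case's underside, z up. Take it across the case along its y. About 0.16 kg.
- tee: Brass pipe tee lying flat, 24 mm high: a straight run 60 mm long along its y axis (ends 24 mm in diameter, a 24 x 26 mm middle) and a branch of 24 mm diameter that reaches to 32 mm from the run's axis in its -x direction. Origin: underside, below where the axes cross, z up. Along x at its middle it measures 44 mm (from x = -32 to x = +12 mm). It has three ends, the elbow two. About 0.14 kg.
- hose_barb: Slim brass hose barb lying down, 63 mm long along its x axis (from x = -30, the 17 mm thread, to x = +33 mm, the ribbed 16 mm tail), with a hexagon 24 mm across flats and 18 mm long at the middle (x from -10 to +8 mm) on which it rests. Origin: on its axis, in the middle, 12 mm above what it rests on. Take it across the hexagon along its y. About 0.07 kg.
- ball_valve: Brass ball valve, lying with its lever on top: body 62 mm long along its x axis, 28 mm wide and 28 mm high; a steel lever 13 mm wide with a plastic grip lies above it between 36 and 43 mm up and reaches from x = -8 to x = +46 mm. Origin: centre of the body's underside, z up. Take it across the body along its y, a finger on each side of the lever. About 0.24 kg.
- filter: Vent filter standing upright: a brass hexagon foot 30 mm across flats and 14 mm high, and on it a round bronze-coloured sintered cap of 29 mm diameter tapering from 43 mm up, 52 mm high in all. Origin: centre of the underside, z up. About 0.08 kg.
- tray_three: Fixed aluminium tray, 307 mm long (x) by 124 mm wide (y), level on the table; walls 22 mm high, 4 mm thick; floor 3 mm thick; dividers 18 mm high, 4 mm thick, make three pockets in a row along x, each 116 mm across in y. Origin: centre of the underside, z up. Pocket centres, all at y = 0: wide (115 mm in x) at x = -92, middle (88 mm) at x = +13.5, far end (88 mm) at x = +105.5 mm.
- tray_two: Fixed aluminium tray, 215 mm long (x) by 124 mm wide (y), level on the table; walls 22 mm high, 4 mm thick; floor 3 mm thick; dividers 18 mm high, 4 mm thick, make two pockets in a row along x, each 116 mm across in y. Origin: centre of the underside, z up. Pocket centres, both at y = 0: wide (115 mm in x) at x = -46, narrow (88 mm) at x = +59.5 mm.
- elbow: Brass elbow lying flat, 24 mm high, two ends at right angles that reach to 30 mm from its corner (along its -x and +y). Origin: underside of the corner. A spare: it stays where it is.
- tape_roll: White roll of thread tape lying flat, 55 mm in diameter and 13 mm high. Origin: centre of the underside. It stays where it is.
- sealant: Small upright white jar of thread sealant with a black cap, 38 mm in diameter and 52 mm high. Origin: centre of the underside. It stays where it is.
Things that resemble listed ones, but are neither listed nor needed, are in the scene too. What is shaped like the hose_barb but red is not meant. What is shaped like the tee but pink is not meant.

How it is judged:
By the outcome, as a careful person would: the job done as asked, in the order asked, and still so for the second after the job is handed in, with the robot touching nothing.
It also fails if it takes over 136 s, if anything falls off the work surface, if the arm or the gripper's body presses on something with over 40 N, if the wrist force passes 120 N, or if a joint passes its speed limit or range.

## Working session

There is one attempt and no reset: what is moved stays moved. The work goes in short steps, Python scripts to look and compute and a tool call to move; the robot and the scene stay as the last step left them, time stands still between calls to the robot, and variables do not carry over. Pictures are saved under pics/ and viewed, at most 16 in all, crops included, and the job is handed in when it is done.

Besides the shell and the picture viewer there is one more tool, called after "Request:" by a JSON object that holds its "fn" and its "kwargs", one argument or row to a line. arm_command: Moves the arm, as the interface text tells. Its arguments: {"type":"object","properties":{"commands":{"type":"array","items":{"type":"number"}},"hand":{"type":"number"},"grip_force":{"type":"number"}},"required":["commands"]}

```bash
ls; mkdir -p pics; python3 - <<'E'
from station import env
import cv2,numpy as np
s=env.get_state(); print(s, env.hold_point_z)
for c in ("scene","side","wrist"):
    m=env.camera_model(c); print(c,m)
    im=env.grab_frame(c); cv2.imwrite(f"pics/{c}0.png",im[:,:,::-1])
E
```

```text
pics
{'time_s': 0.0, 'joint_positions': array([-1.19008116e-01,  5.33721890e-02,  1.61426133e+00,  4.34326512e-06,
        1.47598719e+00, -1.18982426e-01]), 'joint_vel': array([-3.68926878e-04,  6.78163122e-04, -8.05673422e-04, -6.27837623e-04,
       -9.99252750e-05, -6.19718828e-05]), 'joint_efforts': array([ 2.70554956e-04, -3.93670499e+01, -3.70175600e+01, -1.62778279e-04,
        6.93513779e-03, -6.06393527e-06]), 'eef_pos': array([6.24394598e-01, 6.89504598e-05, 2.30073019e-01]), 'tool_rot': array([-3.13957945e+00, -2.45025917e-04,  1.57076997e+00]), 'wrist_force': array([-0.39271913, -0.02497951, -0.5288312 ]), 'ft_torque': array([-0.01544847,  0.03944077, -0.02880756]), 'grip_force': 0.0, 'gripper_width': 0.9999496783944093} 0.0187
scene {'fx': 445.0855812943736, 'fy': 445.0855812943736, 'cx': 310.933975252562, 'cy': 238.67511187328873, 'position': array([ 0.98177935, -0.08913862,  0.79708357]), 'rotation': array([0.55177674, 0.01181808, 1.31960074])}
side {'fx': 596.7330236186818, 'fy': 596.7330236186818, 'cx': 326.4708264628873, 'cy': 236.7687330747691, 'position': array([ 0.32583372, -0.91890822,  0.60175617]), 'rotation': array([ 1.03211319, -0.01089052, -0.2147932 ])}
wrist {'fx': 371.64829954431775, 'fy': 371.64829954431775, 'cx': 316.36607990065625, 'cy': 239.9921106376442, 'hand_eye': array([[-9.22120324e-04,  9.50308191e-01,  3.11309317e-01,
         7.98912731e-02],
       [ 9.99999215e-01,  6.12317956e-04,  1.09289640e-03,
         3.97450702e-04],
       [ 8.47968113e-04,  3.11310081e-01, -9.50308010e-01,
        -1.42397275e-01],
       [ 0.00000000e+00,  0.00000000e+00,  0.00000000e+00,
         1.00000000e+00]])}
```

View pictures.

View pics/scene0.png

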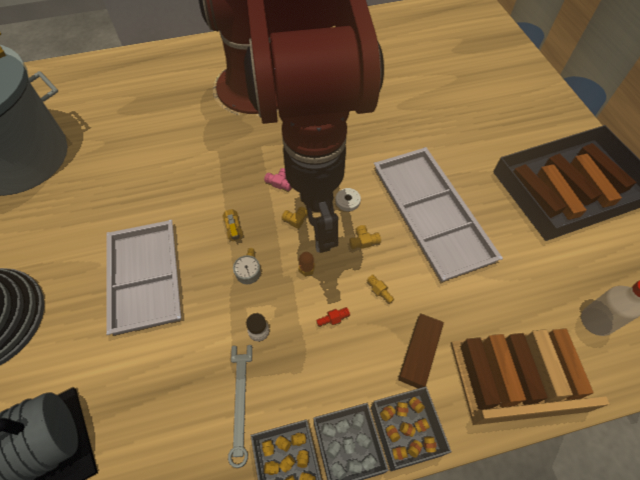

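View pics/side0.png

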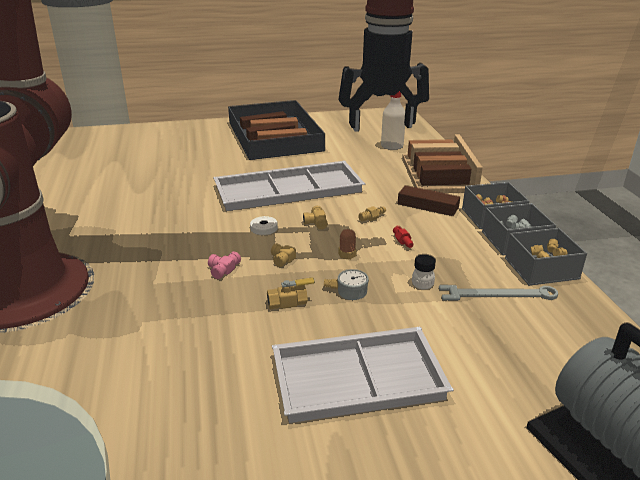

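View pics/wrist0.png

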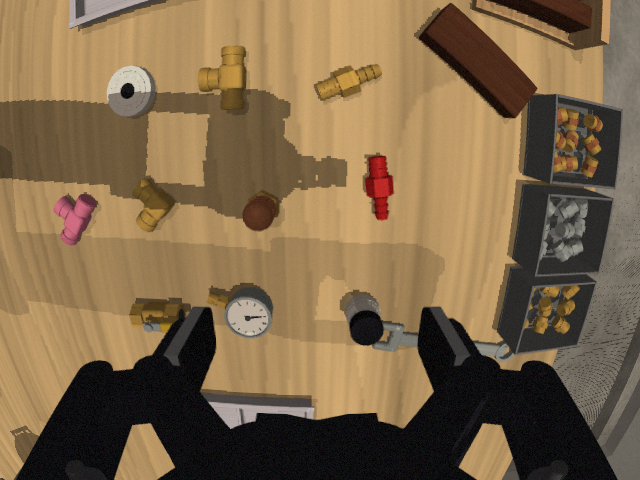

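The wrist view shows the gold tee at (227,78), with three ends. The barb is at (347,82) and its red look-alike at (380,187). The elbow is at (152,205), with two ends, and the pink tee at (75,218). The filter is at (260,210), the gauge at (248,316) and the valve at (158,315). The trays appear in the scene view at (145,275) and (436,213).

```bash
cat > h.py <<'E'
from station import env
import cv2,numpy as np
from scipy.spatial.transform import Rotation as Ro
def tool():
    s=env.get_state(); T=np.eye(4); T[:3,:3]=Ro.from_euler('xyz',s['tool_rot']).as_matrix(); T[:3,3]=s['eef_pos']; return T
class Cam:
    def __init__(s,n):
        s.n=n; m=env.camera_model(n); s.m=m
        if n=='wrist': T=tool()@m['hand_eye']; s.p=T[:3,3]; s.R=T[:3,:3]
        else: s.p=np.array(m['position']); s.R=Ro.from_euler('xyz',m['rotation']).as_matrix()
    def world(s,px,z):
        px=np.atleast_2d(px).astype(float); m=s.m
        u=(px[:,0]-m['cx'])/m['fx']; v=(px[:,1]-m['cy'])/m['fy']
        if s.n=='wrist':
            r=np.hypot(u,v)+1e-12; d=np.c_[u/r*np.sin(r),-v/r*np.sin(r),-np.cos(r)]
        else: d=np.c_[u,-v,-np.ones_like(u)]
        d=d@s.R.T; t=(z-s.p[2])/d[:,2]; return (s.p+t[:,None]*d)[:,:2]
    def pix(s,P):
        q=(np.atleast_2d(P)-s.p)@s.R; x,y,z=q[:,0],-q[:,1],-q[:,2]; m=s.m
        if s.n=='wrist':
            h=np.hypot(x,y)+1e-12; th=np.arctan2(h,z); u,v=x/h*th,y/h*th
        else: u,v=x/z,y/z
        return np.c_[u*m['fx']+m['cx'],v*m['fy']+m['cy']]
def contour(mask):
    c,_=cv2.findContours(mask.astype(np.uint8),cv2.RETR_EXTERNAL,cv2.CHAIN_APPROX_NONE)
    return max(c,key=cv2.contourArea)[:,0,:]
E
python3 - <<'E'
from h import *
np.set_printoptions(precision=4,suppress=True)
C={n:Cam(n) for n in("scene","side","wrist")}
for n in C: env.grab_frame(n)
H=dict(gauge=.03,tee=.012,hose_barb=.012,ball_valve=.028,filter=.04,tray_three=.022,tray_two=.022,elbow=.012)
for q,z in H.items():
    for n,c in C.items():
        if n=='side' and not q.startswith('tray'): continue
        if n=='wrist' and q.startswith('tray'): continue
        for r in env.masks_of(q,n)[:2]:
            if r['confidence']<.3: continue
            k=contour(r['mask']); W=c.world(k,z)*1000
            (cx,cy),(w,h),a=cv2.minAreaRect(W.astype(np.float32))
            print(q,n,round(r['confidence'],2),'px',k.mean(0).round(),'rect',round(cx,1),round(cy,1),'size',round(w,1),round(h,1),'ang',round(a,1))
E
```

```text
gauge scene 0.65 px [246. 266.] rect 550.3 -120.6 size 74.2 48.8 ang 5.2
gauge scene 0.42 px [232. 225.] rect 446.5 -130.5 size 77.5 30.4 ang 1.9
gauge wrist 0.92 px [242. 309.] rect 545.2 -115.6 size 68.7 63.3 ang 11.5
tee scene 0.8 px [278. 179.] rect 343.1 -15.6 size 60.7 47.1 ang 2.7
tee scene 0.79 px [364. 238.] rect 532.4 129.4 size 65.8 54.5 ang 81.2
tee wrist 0.84 px [ 74. 216.] rect 342.9 -13.7 size 64.2 61.4 ang 0.3
tee wrist 0.6 px [226.  78.] rect 531.6 127.6 size 64.8 48.6 ang 89.4
hose_barb scene 0.92 px [334. 316.] rect 687.2 19.8 size 24.3 62.4 ang 13.2
hose_barb scene 0.64 px [379. 288.] rect 654.2 122.3 size 64.1 27.4 ang 12.8
hose_barb wrist 0.97 px [379. 186.] rect 686.0 15.6 size 26.9 65.4 ang 7.6
hose_barb wrist 0.68 px [348.  80.] rect 655.4 121.9 size 64.6 27.5 ang 22.1
ball_valve scene 0.88 px [232. 225.] rect 444.7 -130.3 size 80.9 32.2 ang 2.5
ball_valve wrist 0.56 px [156. 315.] rect 440.6 -125.4 size 73.9 38.1 ang 4.4
filter scene 0.53 px [306. 263.] rect 578.5 -5.9 size 29.3 52.7 ang 75.5
filter wrist 0.83 px [260. 210.] rect 571.1 -0.6 size 39.5 31.2 ang 53.2
tray_three side 0.94 px [286. 185.] rect 509.5 269.1 size 321.1 184.3 ang 5.8
tray_three side 0.69 px [347. 244.] rect 571.3 -1.6 size 103.8 33.0 ang 76.7
tray_two scene 0.64 px [140. 278.] rect 509.0 -321.4 size 134.2 232.8 ang 89.2
tray_two side 0.71 px [357. 374.] rect 507.3 -331.0 size 148.8 226.8 ang 89.2
elbow scene 0.9 px [294. 216.] rect 444.2 3.5 size 50.2 49.0 ang 40.1
elbow wrist 0.59 px [150. 204.] rect 443.5 2.4 size 51.4 46.6 ang 43.9
```

```bash
cat > fit.py <<'E'
from h import *
from scipy.optimize import minimize
def cyl(p,ax,r,l0,l1):
    a=np.linspace(0,2*np.pi,24,endpoint=False); o=[]
    for l in(l0,l1):
        Q=np.zeros((24,3)); Q[:,ax]=l; Q[:,(ax+1)%3]=r*np.cos(a); Q[:,(ax+2)%3]=r*np.sin(a); o.append(Q+p)
    return np.vstack(o)
def box(x0,x1,y0,y1,z0,z1): return np.array([[x,y,z] for x in(x0,x1) for y in(y0,y1) for z in(z0,z1)],float)
M=dict(
 gauge=[cyl([0,0,0],2,25,0,30),cyl([0,0,0],2,26,26,30),cyl([0,0,13.5],0,6.5,-49,-20)],
 tee=[cyl([0,0,12],1,12,-30,30),cyl([0,0,12],0,12,-32,0)],
 hose_barb=[cyl([0,0,12],0,13,-10,8),cyl([0,0,12],0,8.5,-30,0),cyl([0,0,12],0,7.5,0,33)],
 ball_valve=[box(-31,31,-14,14,2,26),box(-8,46,-6.5,6.5,36,43),cyl([0,0,0],2,6,20,40)],
 filter=[cyl([0,0,0],2,16.2,0,14),cyl([0,0,0],2,14.5,14,43),cyl([0,0,0],2,9,43,52)],
 elbow=[cyl([0,0,12],0,12,-30,8),cyl([0,0,12],1,12,-8,30)],
 tray_three=[box(-153.5,153.5,-62,62,0,22)],tray_two=[box(-107.5,107.5,-62,62,0,22)])
def render(parts,cam,p,z0=0,sup=1):
    im=np.zeros((480,640),np.uint8); c,s=np.cos(p[2]),np.sin(p[2])
    for P in parts:
        W=np.c_[p[0]+c*P[:,0]-s*P[:,1],p[1]+s*P[:,0]+c*P[:,1],P[:,2]+z0]/1000
        k=cv2.convexHull((cam.pix(W)*16).round().astype(np.int32)); cv2.fillConvexPoly(im,k,255,cv2.LINE_AA,4)
    return im
def fit(q,obs,p0,yaws,z0=0):
    best=None
    def f(p): return sum(np.abs(render(M[q],c,p,z0)/255.-m).sum()/m.sum() for c,m in obs)
    for y in yaws:
        S=np.array([[p0[0],p0[1],y],[p0[0]+12,p0[1],y+.1],[p0[0],p0[1]+12,y-.1],[p0[0],p0[1],y+.3]])
        r=minimize(f,S[0],method='Nelder-Mead',options=dict(initial_simplex=S,xatol=.05,fatol=1e-4,maxiter=200))
        if best is None or r.fun<best.fun: best=r
    return best
E
cat > s1.py <<'E'
from fit import *
np.set_printoptions(precision=3,suppress=True)
C={n:Cam(n) for n in("scene","wrist","side")}; I={n:env.grab_frame(n) for n in C}
Y=np.arange(-np.pi,np.pi,np.pi/6)
G=dict(gauge=(545,-116),tee=(532,128),hose_barb=(655,122),ball_valve=(441,-126),filter=(572,-2))
for q,g in G.items():
    for n in("wrist","scene"):
        o=[]
        for r in env.masks_of(q,n):
            k=C[n].world(contour(r['mask']),.015).mean(0)*1000
            if np.hypot(*(k-g))<30: o=[(C[n],r['mask'].astype(float))]; break
        if o: r=fit(q,o,g,Y[:1] if q=='filter' else Y); print(q,n,r.x,round(r.fun,3))
for q,g in dict(tray_three=(510,270),tray_two=(508,-325)).items():
    for n in("scene","side"):
        hsv=cv2.cvtColor(I[n],cv2.COLOR_RGB2HSV); m0=((hsv[...,1]<45)&(hsv[...,2]>90)).astype(np.uint8)
        roi=cv2.dilate(render(M[q],C[n],(*g,0)),np.ones((31,31)))>0
        m=cv2.morphologyEx((m0*roi).astype(np.uint8),cv2.MORPH_CLOSE,np.ones((7,7)))
        mm=np.zeros_like(m); cv2.drawContours(mm,[contour(m)[:,None]],-1,1,-1)
        r=fit(q,[(C[n],mm.astype(float))],g,[-.2,0,.2]); print(q,n,r.x,round(r.fun,3))
E
python3 s1.py
```

```text
gauge wrist [ 549.209 -121.169   -0.359] 0.066
gauge scene [ 550.558 -120.113   -0.34 ] 0.125
tee wrist [543.284 126.053  -0.016] 0.099
tee scene [543.84  127.695  -0.004] 0.146
hose_barb wrist [653.452 121.117   0.391] 0.085
hose_barb scene [653.433 123.612   0.45 ] 0.259
ball_valve wrist [ 434.126 -130.966    0.272] 0.3
ball_valve scene [ 435.85  -130.966    0.046] 0.121
filter wrist [569.624  -4.658  -2.94 ] 0.117
filter scene [569.821  -3.498  -2.952] 0.249
tray_three scene [504.232 295.685   0.105] 0.025
tray_three side [509.318 292.05    0.109] 0.043
tray_two scene [ 504.018 -323.617   -0.017] 0.029
tray_two side [ 506.774 -321.851   -0.018] 0.036
```

```bash
python3 - <<'E'
from fit import *
I=env.grab_frame("scene")[:,:,::-1].copy(); c=Cam("scene")
def poly(P,p,col):
    P=np.array(P,float);a,b=np.cos(p[2]),np.sin(p[2]); W=np.c_[p[0]+a*P[:,0]-b*P[:,1],p[1]+b*P[:,0]+a*P[:,1],P[:,2]]/1000
    cv2.polylines(I,[(c.pix(W)*16).round().astype(np.int32)],False,col,1,cv2.LINE_AA,4)
for p,h,ds in(((506.8,293.9,.107),153.5,(-92+59.5,59.5)),((505.4,-322.7,-.0175),107.5,(13.5,))):
    poly([(-h,-62,22),(h,-62,22),(h,62,22),(-h,62,22),(-h,-62,22)],p,(0,0,255))
    for d in ds: poly([(d,-58,18),(d,58,18)],p,(255,0,0))
w=env.grab_frame("wrist")[:,:,::-1]
def f(x,s): return cv2.resize(x,s,interpolation=cv2.INTER_CUBIC)
top=np.hstack([f(I[205:345,90:200],(236,300)),f(I[140:290,360:510],(300,300)),f(w[270:360,110:190],(264,300))])
bot=f(w[30:255,40:420],(507,300)); bot=np.hstack([bot,f(w[270:360,195:285],(293,300))])
cv2.imwrite("pics/o1.png",np.vstack([top[:,:800],bot[:,:800]]))
E
```

```text
(no output)
```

View pics/o1.png

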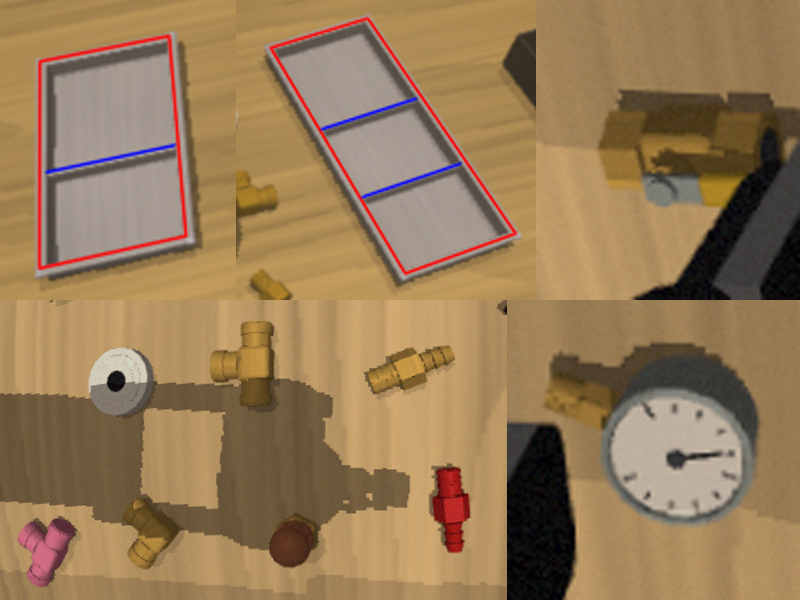

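The overlays confirm the wide pocket of each tray is at the end nearer the robot. Two gold things could be the tee in the crop: (250,365) has three ends, so it is the tee, and (150,530) has two, so it is the elbow. The pink one at (45,550) is excluded. The barb is the gold one at (410,368), not the red one at (450,508). The valve's yellow grip points towards +x.

I'll take the gauge first.

Request:
{"fn": "arm_command", "kwargs": {
  "commands": [0,0,0,-0.174,0,0,0,-0.174,0,0,0,-0.174,0,0,0,-0.174,0,0,0,-0.174],
  "hand": -1,
  "grip_force": 30
}}

```text
time_s: 2.48
eef_pos: [0.625, -0.0, 0.2313]
tool_rot: [3.142, -0.0, 2.446]
wrist_force: [-0.7, 0.4, -0.2]
gripper_width: 0.999
grip_force: 0.0
```

Request:
{"fn": "arm_command", "kwargs": {
  "commands": [0,0,0,-0.174,0,0,0,-0.174,10,-47,40,0,10,-47,40,0,9,-45,40,0]
}}

```text
time_s: 3.1
eef_pos: [0.549, -0.1214, 0.1105]
tool_rot: [-3.141, 0.001, 2.789]
wrist_force: [0.0, 0.3, -0.3]
gripper_width: 1.002
grip_force: 0.0
```

```bash
cat > look.py <<'E'
import sys
from fit import *
np.set_printoptions(precision=3,suppress=True)
def delta(x,y,yaw,z):
    T=tool(); s=env.get_state(); d=np.array([x,y,z])-T[:3,3]*1000
    dy=(s['tool_rot'][2]-yaw+np.pi/2)%np.pi-np.pi/2   # turn about tool z, mod half turn
    a=s['tool_rot'][2]-dy; R=Ro.from_euler('xyz',[np.pi,0,a]).as_matrix()
    print('turn',round(dy,3),'then shift (tool axes after turn)',(R.T@d).round(1))
def refine(q,g,y0,z0=0,span=.3,name=None):
    c=Cam('wrist'); I=env.grab_frame('wrist')
    for r in env.masks_of(q,'wrist')[:3]:
        k=c.world(contour(r['mask']),.015).mean(0)*1000
        if np.hypot(*(k-np.array(g)))<45:
            f=fit(q,[(c,r['mask'].astype(float))],g,[y0-span,y0,y0+span],z0); print(q,f.x,round(f.fun,3))
            if name:
                im=I[:,:,::-1].copy(); m=(render(M[q],c,f.x,z0)>127).astype(np.uint8)
                cv2.drawContours(im,[contour(m)[:,None]],-1,(0,0,255),1); cv2.imwrite(name,im)
            return f.x
    print('not found')
E
python3 - <<'E'
from look import *
s=env.get_state(); print(s['time_s'],s['eef_pos'],s['tool_rot'])
p=refine('gauge',(549.5,-121),-.35,name='pics/g1.png')
delta(p[0],p[1],p[2],2)
E
```

```text
3.1 [ 0.549 -0.121  0.11 ] [-3.141  0.001  2.789]
not foundTraceback (most recent call last):
  File "<stdin>", line 4, in <module>
TypeError: 'NoneType' object is not subscriptable
```

```bash
python3 - <<'E'
from look import *
c=Cam('wrist'); I=env.grab_frame('wrist'); cv2.imwrite('pics/g1.png',I[:,:,::-1])
for r in env.masks_of('gauge','wrist'): print(r['confidence'],c.world(contour(r['mask']),.015).mean(0))
print(c.pix([.5495,-.121,.03]))
E
```

```text
0.68 [ 0.543 -0.118]
[[320.624 261.055]]
```

View pics/g1.png

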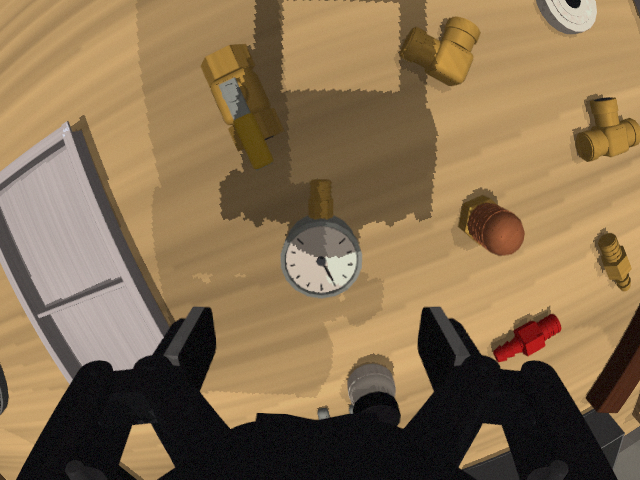

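The gauge case is at (321,258), close to the predicted (321,261), and its stem points straight up in the image, so the gripper is aligned. The valve is fully visible at (240,105) with its yellow grip at (255,145).

```bash
python3 - <<'E'
from look import *
p=refine('gauge',(549.5,-121),-.35)
if p is not None: delta(p[0],p[1],p[2],2)
refine('ball_valve',(435,-131),.1); refine('filter',(570,-4),-2.95,span=.1)
E
```

```text
not found
ball_valve [ 435.513 -131.177    0.048] 0.074
filter [569.58   -4.423  -2.681] 0.076
```

Request:
{"fn": "arm_command", "kwargs": {
  "commands": [0,0,40,0,0,0,30,0,0,0,20,0,0,0,10,0,0,0,8,0]
}}

```text
time_s: 4.22
eef_pos: [0.5506, -0.1205, 0.0037]
tool_rot: [3.142, 0.001, 2.789]
wrist_force: [0.5, 0.6, -0.5]
gripper_width: 1.005
grip_force: 0.0
```

Request:
{"fn": "arm_command", "kwargs": {
  "commands": [0,0,0,0,0,0,0,0,0,0,0,0,0,0,0,0,0,0,0,0],
  "hand": 1,
  "grip_force": 40
}}

```text
time_s: 4.85
eef_pos: [0.5508, -0.1208, 0.0046]
tool_rot: [-3.142, 0.002, 2.789]
wrist_force: [0.0, -0.3, 6.9]
gripper_width: 0.571
grip_force: 42.1
```

Request:
{"fn": "arm_command", "kwargs": {
  "commands": [0,0,0,0,0,0,0,0,0,0,-10,0,0,0,-20,0,0,0,-20,0]
}}

```text
time_s: 5.48
eef_pos: [0.5496, -0.1203, 0.0546]
tool_rot: [3.142, -0.0, 2.789]
wrist_force: [-0.4, -0.8, -1.2]
gripper_width: 0.569
grip_force: 41.8
```

Request:
{"fn": "arm_command", "kwargs": {
  "commands": [0,0,-40,-0.152,0,0,-40,-0.152,0,0,0,-0.152,13,59,0,0,13,59,0,0]
}}

```text
time_s: 6.1
eef_pos: [0.5116, -0.0049, 0.135]
tool_rot: [-3.141, 0.002, -3.04]
wrist_force: [-0.7, 0.2, -2.1]
gripper_width: 0.566
grip_force: 41.9
```

Request:
{"fn": "arm_command", "kwargs": {
  "commands": [13,60,0,0,13,60,0,0,13,60,0,0,13,60,0,0,13,58,0,0]
}}

```text
time_s: 6.72
eef_pos: [0.4158, 0.286, 0.1351]
tool_rot: [3.141, 0.003, -3.038]
wrist_force: [0.4, -0.2, -2.2]
gripper_width: 0.57
grip_force: 41.9
```

```bash
cat >> look.py <<'E'
def tray(q,p,nd,hide=True,name=None):
    """refine tray pose: maximise gradient along projected rim/divider top lines in wrist picture"""
    c=Cam('wrist'); I=env.grab_frame('wrist'); hsv=cv2.cvtColor(I,cv2.COLOR_RGB2HSV)
    h=max(M[q][0][:,0]); w=62.
    m=((hsv[...,1]<60)&(hsv[...,2]>70)).astype(np.uint8)
    cv2.imwrite(name or 'pics/tmp.png',I[:,:,::-1]); return c,I,m
E
python3 - <<'E'
from look import *
s=env.get_state(); print(s['time_s'],s['eef_pos'],s['tool_rot'],s['joint_positions'],s['gripper_width'])
c=Cam('wrist'); I=env.grab_frame('wrist')[:,:,::-1].copy()
def poly(P,p,col):
    P=np.array(P,float);a,b=np.cos(p[2]),np.sin(p[2]); W=np.c_[p[0]+a*P[:,0]-b*P[:,1],p[1]+b*P[:,0]+a*P[:,1],P[:,2]]/1000
    cv2.polylines(I,[(c.pix(W)*16).round().astype(np.int32)],False,col,1,cv2.LINE_AA,4)
p=(506.8,293.9,.107);h=153.5
L=lambda a,b:[tuple(np.array(a)+(np.array(b)-a)*t) for t in np.linspace(0,1,20)]
for a,b in(((-h,-62,22),(h,-62,22)),((h,-62,22),(h,62,22)),((h,62,22),(-h,62,22)),((-h,62,22),(-h,-62,22))): poly(L(a,b),p,(0,0,255))
for d in(-32.5,59.5): poly(L((d,-58,18),(d,58,18)),p,(255,0,0))
cv2.imwrite('pics/t1.png',I)
E
```

```text
6.725 [0.416 0.286 0.135] [ 3.141  0.003 -3.038] [ 0.455 -0.162  1.983 -0.     1.317 -1.219] 0.5698254742156573
```

View pics/t1.png

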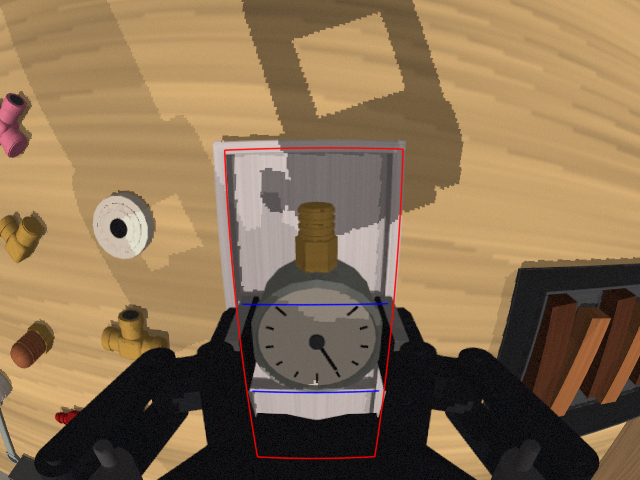

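The held gauge is at (316,330) with its stem up at (316,235). The tray's rim corners are at (217,142) and (404,142), slightly outside my red outline, so I'll measure the rim in this view.

```bash
python3 - <<'E'
from look import *
c=Cam('wrist'); I=env.grab_frame('wrist'); hsv=cv2.cvtColor(I,cv2.COLOR_RGB2HSV); sat=hsv[...,1]
for r in(155,175,195,215,235,255):
    k=np.where(sat[r,150:460]<50)[0]+150; print(r,k.min(),k.max(), (c.world([[k.min()-.5,r],[k.max()+.5,r]],.022)*1000).round(1).tolist())
    L=I[r,210:245].sum(1)//3; R=I[r,378:412].sum(1)//3
    if r in(175,235): print(L.tolist(),R.tolist())
for u in(235,250,350,380):
    k=np.where(sat[110:200,u]<50)[0]+110; print(u,k.min(),(c.world([[u,k.min()-.5]],.022)*1000).round(1).tolist(), (I[135:160,u].sum(1)//3).tolist())
E
python3 - <<'E'
import cv2
im=cv2.imread('pics/t1.png')[125:400,195:430]; cv2.imwrite('pics/t1c.png',cv2.resize(im,(512,600),interpolation=cv2.INTER_CUBIC))
E
```

```text
155 205 395 [[362.7, 207.9], [349.4, 340.9]]
175 206 394 [[377.0, 209.4], [363.5, 342.3]]
[166, 167, 166, 171, 187, 185, 179, 145, 73, 77, 75, 76, 74, 82, 95, 122, 191, 187, 191, 194, 194, 194, 191, 191, 188, 186, 187, 190, 190, 187, 188, 188, 191, 192, 193] [76, 68, 68, 72, 75, 102, 109, 108, 104, 110, 110, 114, 114, 110, 111, 110, 104, 95, 90, 90, 89, 95, 95, 93, 94, 91, 93, 93, 92, 94, 93, 94, 93, 94]
195 207 393 [[391.5, 210.8], [377.8, 343.7]]
215 209 392 [[406.2, 212.8], [392.4, 345.3]]
235 210 391 [[421.4, 213.9], [407.4, 347.1]]
[158, 168, 169, 173, 171, 166, 165, 163, 161, 161, 157, 121, 68, 70, 71, 68, 68, 71, 85, 83, 152, 161, 169, 169, 168, 171, 166, 162, 163, 165, 166, 165, 164, 164, 163] [80, 80, 158, 186, 185, 183, 186, 187, 191, 188, 191, 190, 187, 184, 162, 164, 164, 161, 161, 162, 162, 161, 158, 162, 162, 160, 156, 159, 160, 160, 158, 159, 157, 160]
255 212 389 [[437.1, 215.7], [422.9, 348.3]]
235 144 [[353.2, 229.5]] [156, 157, 156, 155, 158, 95, 93, 94, 98, 143, 190, 197, 198, 201, 198, 196, 194, 195, 189, 190, 193, 169, 163, 171, 172]
250 144 [[352.4, 240.0]] [156, 156, 122, 98, 92, 91, 93, 96, 123, 168, 194, 200, 201, 198, 200, 197, 199, 197, 191, 193, 184, 165, 175, 195, 194]
350 144 [[345.6, 308.3]] [96, 96, 96, 97, 96, 96, 95, 96, 97, 112, 112, 112, 114, 116, 118, 117, 116, 113, 110, 113, 99, 87, 78, 82, 104]
380 144 [[342.9, 328.9]] [95, 94, 96, 94, 94, 96, 94, 96, 94, 104, 110, 110, 112, 114, 117, 116, 114, 114, 110, 110, 106, 90, 67, 70, 72]
```

View pics/t1c.png

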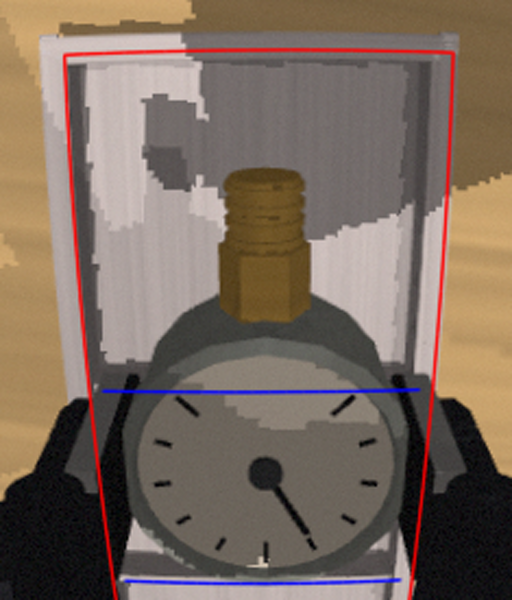

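The tray has an outward lip of about 5 mm. Allowing for it, the three-pocket tray sits at about (506.3, 290.0) mm with yaw 0.1035, so I need a shift of about −5 mm along the tool's y.

Request:
{"fn": "arm_command", "kwargs": {
  "commands": [1,-5,30,0,0,0,40,0,0,0,30,0,0,0,15,0,0,0,5,0]
}}

```text
time_s: 7.45
eef_pos: [0.4161, 0.2787, 0.0134]
tool_rot: [-3.141, -0.0, -3.039]
wrist_force: [-0.0, 0.2, -1.1]
gripper_width: 0.572
grip_force: 42.2
```

Request:
{"fn": "arm_command", "kwargs": {
  "commands": [0,0,2,0,0,0,2,0,0,0,1,0,0,0,1,0,0,0,0,0]
}}

```text
time_s: 8.07
eef_pos: [0.4162, 0.2791, 0.0076]
tool_rot: [3.141, 0.001, -3.038]
wrist_force: [0.2, 0.4, -0.8]
gripper_width: 0.57
grip_force: 42.4
```

```bash
cat > s2.py <<'E'
from look import *
e=4.7
for q,h in(("tray_three",153.5),("tray_two",107.5)):
    M[q]=[box(-h,h,-62,62,0,22),box(-h-e,h+e,-62-e,62+e,21,22)]
C={n:Cam(n) for n in("scene","side")}; I={n:env.grab_frame(n) for n in C}
for q,g in dict(tray_two=(508,-325)).items():
    for n in C:
        hsv=cv2.cvtColor(I[n],cv2.COLOR_RGB2HSV); m0=((hsv[...,1]<45)&(hsv[...,2]>90)).astype(np.uint8)
        roi=cv2.dilate(render(M[q],C[n],(*g,0)),np.ones((31,31)))>0
        m=cv2.morphologyEx((m0*roi).astype(np.uint8),cv2.MORPH_CLOSE,np.ones((7,7)))
        mm=np.zeros_like(m); cv2.drawContours(mm,[contour(m)[:,None]],-1,1,-1)
        r=fit(q,[(C[n],mm.astype(float))],g,[-.2,0,.2]); print(q,n,r.x,round(r.fun,3))
E
python3 s2.py
```

```text
tray_two scene [ 504.315 -320.984   -0.006] 0.054
tray_two side [ 507.282 -323.061   -0.011] 0.026
```

Request:
{"fn": "arm_command", "kwargs": {
  "commands": [0,0,0.5,0,0,0,0.5,0,0,0,0.5,0,0,0,0.5,0,0,0,0,0]
}}

```text
time_s: 8.8
eef_pos: [0.4162, 0.2791, 0.0075]
tool_rot: [-3.141, -0.001, -3.038]
wrist_force: [-6.5, -4.0, 15.2]
gripper_width: 0.571
grip_force: 43.9
```

Request:
{"fn": "arm_command", "kwargs": {
  "commands": [0,0,-1,0,0,0,0,0,0,0,0,0,0,0,0,0,0,0,0,0],
  "hand": -0.5
}}

```text
time_s: 9.43
eef_pos: [0.4158, 0.2789, 0.0062]
tool_rot: [-3.142, -0.0, -3.038]
wrist_force: [0.1, -0.1, -0.0]
gripper_width: 0.749
grip_force: 0.0
```

Request:
{"fn": "arm_command", "kwargs": {
  "commands": [0,0,-10,0,0,0,-30,0,0,0,-40,0,0,0,-40,0,0,0,0,0]
}}

```text
time_s: 10.05
eef_pos: [0.4187, 0.2803, 0.1315]
tool_rot: [3.138, 0.009, -3.038]
wrist_force: [0.8, 0.0, 0.5]
gripper_width: 0.752
grip_force: 0.0
```

```bash
python3 - <<'E'
from look import *
p=refine('gauge',(415,281),.107,z0=3,name='pics/g2.png')
c=Cam('wrist');cv2.imwrite('pics/g2.png',env.grab_frame('wrist')[:,:,::-1]); print(c.pix([.4147,.2805,.033]))
print(env.get_state()['eef_pos'])
I=Cam('scene'); env.grab_frame('scene')
for r in env.look_for('gauge','scene'): print(r)
delta(533.5,126.7,0,100)
E
```

```text
gauge [415.319 278.918   0.111] 0.043
[[318.833 241.385]]
[0.415 0.279 0.126]
{'xyz': [0.4198, 0.2746, 0.0293], 'confidence': 0.87}
{'xyz': [0.448, -0.0042, 0.0253], 'confidence': 0.35}
turn 0.103 then shift (tool axes after turn) [-118.7 -151.8   24.7]
```

View pics/g2.png

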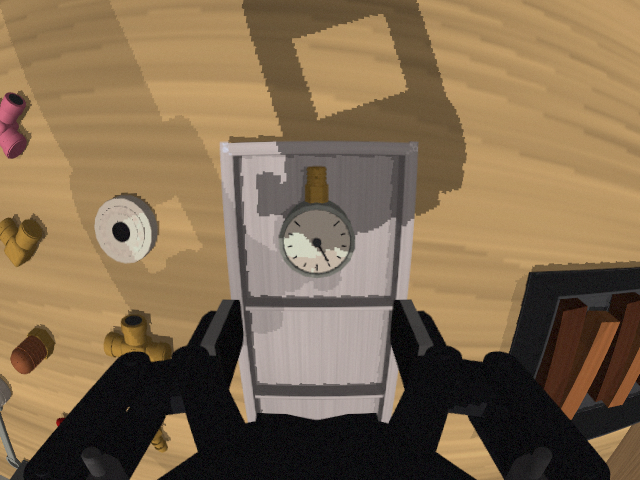

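The gauge sits at (317,242), centred in the wide pocket and dial up. Next is the tee.

Request:
{"fn": "arm_command", "kwargs": {
  "commands": [0,0,0,0.186,0,0,0,0.186,0,0,0,0.186,0,0,0,0.186,0,0,0,0.186],
  "hand": -1
}}

```text
time_s: 10.92
eef_pos: [0.415, 0.2785, 0.1247]
tool_rot: [-3.139, -0.001, 2.309]
wrist_force: [-0.1, 0.9, 0.7]
gripper_width: 1.0
grip_force: 0.0
```

Request:
{"fn": "arm_command", "kwargs": {
  "commands": [0,0,0,0.186,0,0,0,0.186,0,0,0,0.186,0,0,0,0.186,-50,39,0,0]
}}

```text
time_s: 11.55
eef_pos: [0.4525, 0.2311, 0.1246]
tool_rot: [-3.139, 0.0, 1.576]
wrist_force: [0.5, -0.4, 1.0]
gripper_width: 1.0
grip_force: 0.0
```

Request:
{"fn": "arm_command", "kwargs": {
  "commands": [-50,39,0,0,-50,39,10,0,0,0,10,0,0,0,0,0,0,0,0,0]
}}

```text
time_s: 12.18
eef_pos: [0.5297, 0.1327, 0.106]
tool_rot: [-3.14, -0.0, 1.572]
wrist_force: [-0.1, -0.4, 0.5]
gripper_width: 0.999
grip_force: 0.0
```

```bash
python3 - <<'E'
from look import *
print(env.get_state()['eef_pos'],env.get_state()['tool_rot'])
p=refine('tee',(543.5,126.7),-.01,name='pics/e1.png')
delta(p[0]-10*np.cos(p[2]),p[1]-10*np.sin(p[2]),p[2]+np.pi/2,5)
refine('hose_barb',(653.4,122),.4); refine('filter',(569.6,-4.5),-2.7,span=.1)
E
```

```text
[0.53  0.133 0.106] [-3.14  -0.     1.572]
tee [543.151 126.482  -0.018] 0.073
turn 0.02 then shift (tool axes after turn) [ -6.1   3.  101.8]
hose_barb [653.164 120.975   0.402] 0.124
filter [569.562  -5.041  -2.386] 0.672
```

Request:
{"fn": "arm_command", "kwargs": {
  "commands": [-6,3,40,0.02,0,0,30,0,0,0,15,0,0,0,10,0,0,0,5,0]
}}

```text
time_s: 13.1
eef_pos: [0.5343, 0.1259, 0.0069]
tool_rot: [3.141, -0.0, 1.551]
wrist_force: [0.8, -0.2, -0.7]
gripper_width: 1.004
grip_force: 0.0
```

Request:
{"fn": "arm_command", "kwargs": {
  "commands": [0,0,0,0,0,0,0,0,0,0,0,0,0,0,0,0,0,0,0,0],
  "hand": 1
}}

```text
time_s: 13.72
eef_pos: [0.5347, 0.1258, 0.0077]
tool_rot: [3.14, -0.0, 1.551]
wrist_force: [0.0, -0.4, 5.2]
gripper_width: 0.504
grip_force: 42.1
```

Request:
{"fn": "arm_command", "kwargs": {
  "commands": [0,0,0,0,0,0,-10,0,0,0,-30,0,0,0,-40,0,0,0,-40,0]
}}

```text
time_s: 14.35
eef_pos: [0.5328, 0.1256, 0.127]
tool_rot: [-3.14, 0.0, 1.551]
wrist_force: [0.0, 0.4, -1.9]
gripper_width: 0.505
grip_force: 41.3
```

```bash
python3 - <<'E'
from look import *
s=env.get_state(); print(s['eef_pos'],s['tool_rot'],s['gripper_width'],s['wrist_force'])
cv2.imwrite('pics/e2.png',env.grab_frame('wrist')[:,:,::-1])
E
```

```text
[0.533 0.126 0.127] [-3.14   0.     1.551] 0.5051179133132976 [ 0.024  0.387 -1.86 ]
```

View pics/e2.png

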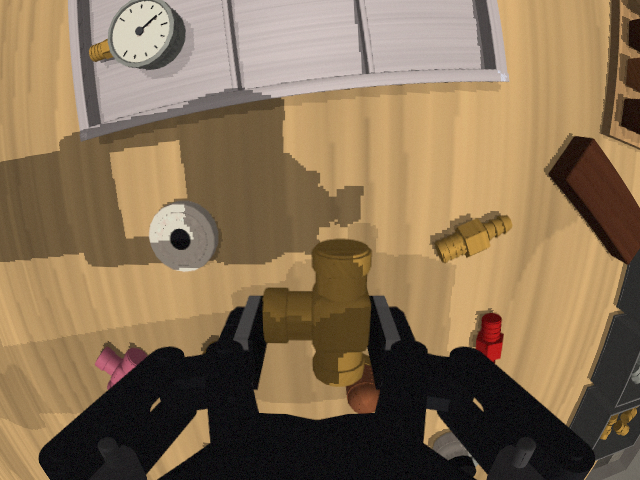

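The tee is held at (320,310), its branch pointing left in the image. The barb is at (472,238), with the red one separate at (490,335).

Request:
{"fn": "arm_command", "kwargs": {
  "commands": [0,0,0,-0.187,0,0,0,-0.187,0,0,0,-0.187,0,0,0,-0.187,0,0,0,-0.187]
}}

```text
time_s: 15.02
eef_pos: [0.5331, 0.1256, 0.1257]
tool_rot: [-3.141, -0.001, 2.492]
wrist_force: [0.0, 0.6, -1.4]
gripper_width: 0.503
grip_force: 41.3
```

Request:
{"fn": "arm_command", "kwargs": {
  "commands": [0,0,0,-0.187,0,0,0,-0.187,0,0,0,-0.187,0,0,0,-0.187,-1,52,0,0]
}}

```text
time_s: 15.65
eef_pos: [0.53, 0.1759, 0.1259]
tool_rot: [-3.141, -0.001, -3.053]
wrist_force: [0.3, 0.3, -1.3]
gripper_width: 0.504
grip_force: 41.5
```

Request:
{"fn": "arm_command", "kwargs": {
  "commands": [-1,52,0,0,0,52,0,0,0,0,0,0,0,0,0,0,0,0,0,0]
}}

```text
time_s: 16.27
eef_pos: [0.5214, 0.2801, 0.1262]
tool_rot: [-3.141, -0.001, -3.051]
wrist_force: [0.2, 0.0, -1.6]
gripper_width: 0.502
grip_force: 41.6
```

```bash
python3 - <<'E'
from look import *
s=env.get_state(); print(s['eef_pos'],s['tool_rot'],s['gripper_width'],s['joint_positions'])
delta(520.7,281.4,s['tool_rot'][2],11.2)
E
```

```text
[0.521 0.28  0.126] [-3.141 -0.001 -3.051] 0.5016130967829262 [ 0.367  0.062  1.784 -0.     1.296 -1.294]
turn 0.0 then shift (tool axes after turn) [  0.5   1.4 115. ]
```

Request:
{"fn": "arm_command", "kwargs": {
  "commands": [0,1,40,0,0,0,40,0,0,0,20,0,0,0,8,0,0,0,3,0]
}}

```text
time_s: 16.9
eef_pos: [0.5222, 0.2822, 0.0164]
tool_rot: [3.141, 0.001, -3.05]
wrist_force: [0.2, 1.0, -1.6]
gripper_width: 0.504
grip_force: 41.6
```

Request:
{"fn": "arm_command", "kwargs": {
  "commands": [0,0,2,0,0,0,1,0,0,0,0.5,0,0,0,0.5,0,0,0,0,0]
}}

```text
time_s: 17.52
eef_pos: [0.5213, 0.2823, 0.0116]
tool_rot: [-3.142, 0.0, -3.049]
wrist_force: [0.1, 0.5, -1.9]
gripper_width: 0.503
grip_force: 41.6
```

Request:
{"fn": "arm_command", "kwargs": {
  "commands": [0,0,0.5,0,0,0,0.5,0,0,0,0.5,0,0,0,0,0,0,0,0,0]
}}

```text
time_s: 18.15
eef_pos: [0.5213, 0.2822, 0.0107]
tool_rot: [-3.141, -0.0, -3.049]
wrist_force: [-3.5, -1.3, 5.4]
gripper_width: 0.506
grip_force: 42.4
```

Request:
{"fn": "arm_command", "kwargs": {
  "commands": [0,0,0,0,0,0,0,0,0,0,0,0,0,0,0,0,0,0,0,0],
  "hand": -0.3
}}

```text
time_s: 18.77
eef_pos: [0.5213, 0.2822, 0.01]
tool_rot: [3.142, 0.0, -3.049]
wrist_force: [0.2, 0.7, 0.5]
gripper_width: 0.648
grip_force: 0.0
```

Request:
{"fn": "arm_command", "kwargs": {
  "commands": [0,0,-10,0,0,0,-30,0,0,0,-40,0,0,0,-30,0,0,0,0,0]
}}

```text
time_s: 19.4
eef_pos: [0.5236, 0.2832, 0.1244]
tool_rot: [3.139, 0.007, -3.049]
wrist_force: [-0.2, -0.0, -0.8]
gripper_width: 0.646
grip_force: 0.0
```

```bash
python3 - <<'E'
from look import *
s=env.get_state(); print(s['eef_pos'],s['tool_rot'])
c=Cam('wrist'); cv2.imwrite('pics/e3.png',env.grab_frame('wrist')[:,:,::-1])
refine('tee',(519.7,291.4),np.pi/2+.1,z0=3)
refine('gauge',(415,280),.11,z0=3)
E
```

```text
[0.524 0.283 0.124] [ 3.139  0.007 -3.049]
tee [519.319 292.66    1.652] 0.112
gauge [415.96  279.272   0.118] 0.033
```

View pics/e3.png

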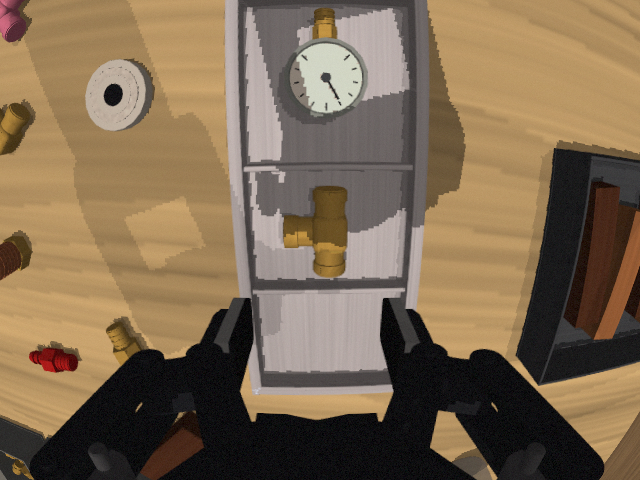

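The tee is upright in the middle pocket with its crossing at (329,231), against a pocket centre of about (329,229). Next is the barb.

Request:
{"fn": "arm_command", "kwargs": {
  "commands": [0,0,0,-0.155,0,0,0,-0.155,-15,-50,0,0,-15,-50,0,0,-15,-50,0,0],
  "hand": -1
}}

```text
time_s: 20.27
eef_pos: [0.6214, 0.1606, 0.1184]
tool_rot: [3.141, -0.002, -2.739]
wrist_force: [0.7, -0.0, 0.4]
gripper_width: 0.999
grip_force: 0.0
```

Request:
{"fn": "arm_command", "kwargs": {
  "commands": [-15,-50,10,0,0,0,10,0,0,0,0,0,0,0,0,0,0,0,0,0]
}}

```text
time_s: 20.9
eef_pos: [0.6545, 0.1228, 0.1006]
tool_rot: [-3.141, 0.001, -2.738]
wrist_force: [0.1, -0.1, 0.1]
gripper_width: 1.004
grip_force: 0.0
```

```bash
python3 - <<'E'
from look import *
s=env.get_state(); print(s['eef_pos'],s['tool_rot'])
p=refine('hose_barb',(653.3,121),.4)
cv2.imwrite('pics/b1.png',env.grab_frame('wrist')[:,:,::-1])
delta(p[0]-np.cos(p[2]),p[1]-np.sin(p[2]),p[2],5)
E
```

```text
[0.654 0.123 0.101] [-3.141  0.001 -2.738]
hose_barb [653.835 120.991   0.41 ] 0.126
turn -0.007 then shift (tool axes after turn) [ 2.4 -0.8 95.7]
```

Request:
{"fn": "arm_command", "kwargs": {
  "commands": [2,-1,40,-0.007,0,0,30,0,0,0,15,0,0,0,7,0,0,0,3,0]
}}

```text
time_s: 21.68
eef_pos: [0.6541, 0.1201, 0.0058]
tool_rot: [-3.141, 0.001, -2.732]
wrist_force: [0.4, 0.2, 0.6]
gripper_width: 0.997
grip_force: 0.0
```

Request:
{"fn": "arm_command", "kwargs": {
  "commands": [0,0,0,0,0,0,0,0,0,0,0,0,0,0,0,0,0,0,0,0],
  "hand": 1,
  "grip_force": 30
}}

```text
time_s: 22.3
eef_pos: [0.6539, 0.12, 0.0058]
tool_rot: [-3.141, 0.001, -2.732]
wrist_force: [-0.2, -0.4, 3.1]
gripper_width: 0.274
grip_force: 31.3
```

Request:
{"fn": "arm_command", "kwargs": {
  "commands": [0,0,0,0,0,0,-10,0,0,0,-30,0,0,0,-40,0,0,0,-40,0]
}}

```text
time_s: 22.92
eef_pos: [0.6527, 0.1199, 0.1258]
tool_rot: [3.141, -0.001, -2.732]
wrist_force: [0.0, -0.1, -1.2]
gripper_width: 0.271
grip_force: 30.9
```

```bash
python3 - <<'E'
from look import *
s=env.get_state(); print(s['eef_pos'],s['tool_rot'],s['gripper_width'])
cv2.imwrite('pics/b2.png',env.grab_frame('wrist')[:,:,::-1])
t=np.array([506.3,290])+105.5*np.array([.9946,.1033]); print(t)
delta(t[0],t[1],.1035,12)
E
```

```text
[0.653 0.12  0.126] [ 3.141 -0.001 -2.732] 0.2713894104129688
[611.23  300.898]
turn 0.306 then shift (tool axes after turn) [ 26.3 184.3 121.3]
```

View pics/b2.png

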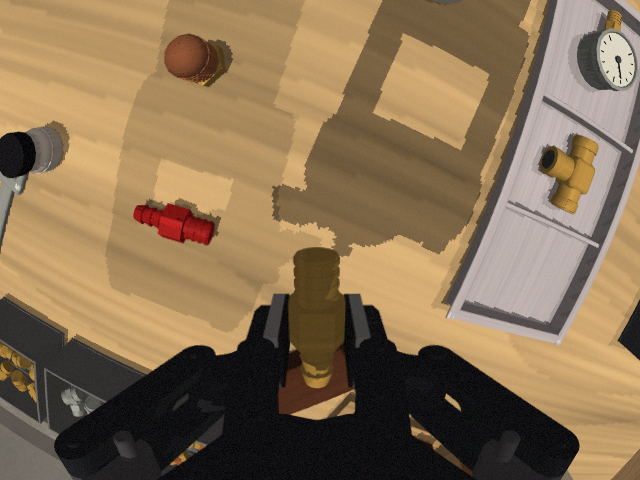

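The barb is held square at (317,320), its thread end toward the robot. The far end pocket, at (535,255), is empty.

Request:
{"fn": "arm_command", "kwargs": {
  "commands": [0,0,0,0.153,0,0,0,0.153,9,60,0,0,9,60,0,0,8,60,0,0]
}}

```text
time_s: 23.6
eef_pos: [0.6081, 0.2977, 0.1247]
tool_rot: [-3.141, -0.0, -3.039]
wrist_force: [0.6, 0.2, -0.6]
gripper_width: 0.263
grip_force: 31.0
```

Request:
{"fn": "arm_command", "kwargs": {
  "commands": [0,4,20,0,0,0,30,0,0,0,0,0,0,0,0,0,0,0,0,0]
}}

```text
time_s: 24.22
eef_pos: [0.6098, 0.3, 0.0768]
tool_rot: [3.141, 0.003, -3.039]
wrist_force: [0.1, 0.5, -0.2]
gripper_width: 0.273
grip_force: 31.0
```

```bash
python3 - <<'E'
from look import *
s=env.get_state(); print(s['eef_pos'],s['tool_rot'])
delta(611.2,300.9,s['tool_rot'][2],9)
E
```

```text
[0.61  0.3   0.077] [ 3.141  0.003 -3.039]
turn 0.0 then shift (tool axes after turn) [-1.5  0.7 67.8]
```

Request:
{"fn": "arm_command", "kwargs": {
  "commands": [-1,0,30,0,0,0,20,0,0,0,10,0,0,0,4,0,0,0,2,0]
}}

```text
time_s: 24.85
eef_pos: [0.61, 0.3006, 0.0096]
tool_rot: [3.141, 0.001, -3.038]
wrist_force: [-0.2, -0.6, -0.2]
gripper_width: 0.274
grip_force: 31.0
```

Request:
{"fn": "arm_command", "kwargs": {
  "commands": [0,0,1,0,0,0,0.5,0,0,0,0.5,0,0,0,0,0,0,0,0,0]
}}

```text
time_s: 25.48
eef_pos: [0.6101, 0.3007, 0.0088]
tool_rot: [3.141, 0.001, -3.038]
wrist_force: [-2.2, -1.0, 6.3]
gripper_width: 0.273
grip_force: 31.7
```

Request:
{"fn": "arm_command", "kwargs": {
  "commands": [0,0,0.5,0,0,0,0.5,0,0,0,0,0,0,0,0,0,0,0,0,0]
}}

```text
time_s: 26.1
eef_pos: [0.6102, 0.3007, 0.0087]
tool_rot: [3.142, 0.001, -3.038]
wrist_force: [-3.9, -2.6, 10.0]
gripper_width: 0.27
grip_force: 32.2
```

Request:
{"fn": "arm_command", "kwargs": {
  "commands": [0,0,-1,0,0,0,0,0,0,0,0,0,0,0,0,0,0,0,0,0],
  "hand": 0
}}

```text
time_s: 26.72
eef_pos: [0.6094, 0.3003, 0.0069]
tool_rot: [-3.142, -0.0, -3.038]
wrist_force: [0.3, 0.2, -0.4]
gripper_width: 0.502
grip_force: 0.0
```

Request:
{"fn": "arm_command", "kwargs": {
  "commands": [0,0,-10,0,0,0,-30,0,0,0,-40,0,0,0,-40,0,0,0,0,0]
}}

```text
time_s: 27.35
eef_pos: [0.6126, 0.3016, 0.1335]
tool_rot: [3.139, 0.01, -3.038]
wrist_force: [0.5, -0.8, 0.3]
gripper_width: 0.502
grip_force: 0.0
```

```bash
python3 - <<'E'
from look import *
s=env.get_state(); print(s['eef_pos'],s['tool_rot'],s['gripper_width'])
cv2.imwrite('pics/b3.png',env.grab_frame('wrist')[:,:,::-1])
refine('hose_barb',(611,301),.1,z0=3)
delta(435.5,-131.2,.048,110)
E
```

```text
[0.613 0.302 0.134] [ 3.139  0.01  -3.038] 0.5015970404712814
hose_barb [610.893 300.586   0.097] 0.115
turn 0.055 then shift (tool axes after turn) [ 194.  -422.6   16.4]
```

View pics/b3.png

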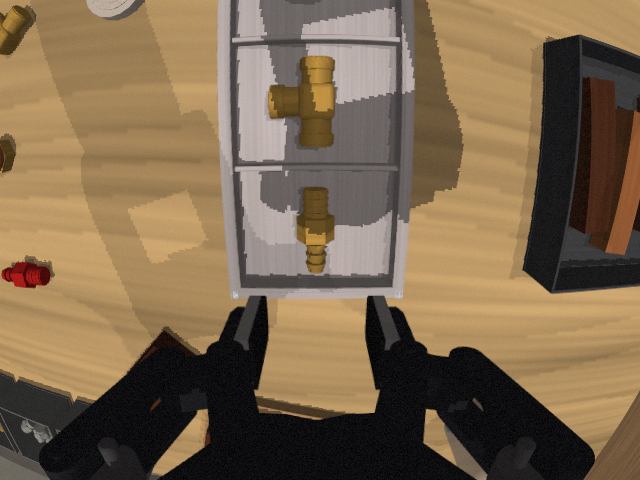

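The barb's hexagon is at (316,228), against a pocket centre of about (315,224). The vacuum kit is complete, so I'll go to the valve.

Request:
{"fn": "arm_command", "kwargs": {
  "commands": [24,-53,0,0.055,24,-53,0,0,24,-53,0,0,24,-53,0,0,24,-53,0,0],
  "hand": -1
}}

```text
time_s: 28.12
eef_pos: [0.5033, 0.0274, 0.1251]
tool_rot: [3.141, -0.003, -3.093]
wrist_force: [0.7, -0.3, 0.5]
gripper_width: 1.002
grip_force: 0.0
```

Request:
{"fn": "arm_command", "kwargs": {
  "commands": [24,-53,0,0,24,-53,0,0,24,-52,10,0,0,0,0,0,0,0,0,0]
}}

```text
time_s: 28.75
eef_pos: [0.4405, -0.132, 0.1159]
tool_rot: [3.14, -0.002, -3.094]
wrist_force: [0.1, -0.2, -0.8]
gripper_width: 0.999
grip_force: 0.0
```

```bash
python3 - <<'E'
from look import *
s=env.get_state(); print(s['eef_pos'],s['tool_rot'])
p=refine('ball_valve',(435.5,-131),.048)
cv2.imwrite('pics/v1.png',env.grab_frame('wrist')[:,:,::-1])
if p is not None: delta(p[0],p[1],p[2],6)
E
```

```text
[ 0.44  -0.132  0.116] [ 3.14  -0.002 -3.094]
ball_valve [ 435.476 -131.644    0.03 ] 0.079
turn 0.021 then shift (tool axes after turn) [  6.   -0.2 110.8]
```

View pics/v1.png

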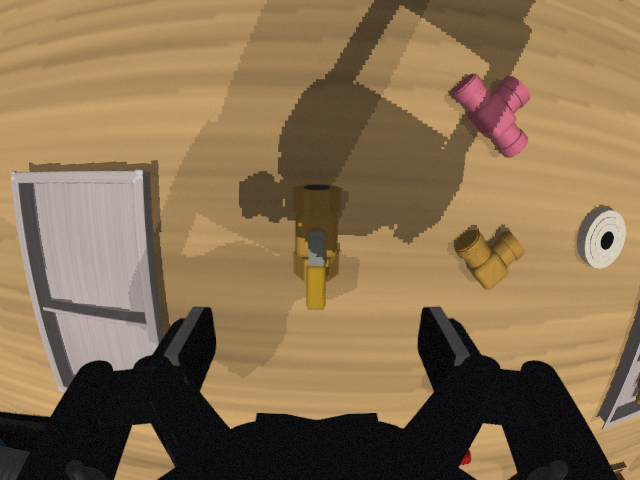

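The valve is at (317,235), aligned with the jaws. Its lever lies along the jaw axis with the grip at (315,290).

Request:
{"fn": "arm_command", "kwargs": {
  "commands": [5,0,40,0.01,0,0,40,0,0,0,15,0,0,0,10,0,0,0,4,0]
}}

```text
time_s: 29.52
eef_pos: [0.437, -0.1327, 0.0086]
tool_rot: [-3.141, 0.001, -3.103]
wrist_force: [-0.3, -0.1, -0.4]
gripper_width: 0.998
grip_force: 0.0
```

Request:
{"fn": "arm_command", "kwargs": {
  "commands": [0,0,0,0,0,0,0,0,0,0,0,0,0,0,0,0,0,0,0,0],
  "hand": 1,
  "grip_force": 45
}}

```text
time_s: 30.15
eef_pos: [0.4369, -0.133, 0.0089]
tool_rot: [-3.141, 0.001, -3.103]
wrist_force: [-0.3, 1.1, 4.3]
gripper_width: 0.317
grip_force: 46.1
```

Request:
{"fn": "arm_command", "kwargs": {
  "commands": [0,0,0,0,0,0,-10,0,0,0,-30,0,0,0,-40,0,0,0,-40,0]
}}

```text
time_s: 30.78
eef_pos: [0.4349, -0.1322, 0.1282]
tool_rot: [3.141, -0.002, -3.103]
wrist_force: [0.1, 0.8, -3.0]
gripper_width: 0.322
grip_force: 45.2
```

```bash
python3 - <<'E'
from look import *
s=env.get_state(); print(s['eef_pos'],s['tool_rot'],s['gripper_width'])
delta(505.8-46,-322,-.012,130)
E
```

```text
[ 0.435 -0.132  0.128] [ 3.141 -0.002 -3.103] 0.3220688242892298
turn 0.05 then shift (tool axes after turn) [ -27.1 -189.5   -1.8]
```

Request:
{"fn": "arm_command", "kwargs": {
  "commands": [-7,-48,0,0.05,-7,-48,0,0,-7,-47,0,0,-6,-47,0,0,0,0,0,0]
}}

```text
time_s: 31.4
eef_pos: [0.4626, -0.3249, 0.1275]
tool_rot: [3.141, -0.001, 3.126]
wrist_force: [0.2, 0.1, -3.0]
gripper_width: 0.315
grip_force: 45.7
```

```bash
python3 - <<'E'
from look import *
s=env.get_state(); print(s['eef_pos'],s['tool_rot'],s['gripper_width'])
c=Cam('wrist'); I=env.grab_frame('wrist'); cv2.imwrite('pics/v2.png',I[:,:,::-1]); sat=cv2.cvtColor(I,cv2.COLOR_RGB2HSV)[...,1]
for r in(165,185,205,225,245):
    k=np.where(sat[r,150:480]<50)[0]+150; print(r,k.min(),k.max(),(c.world([[k.min()-.5,r],[k.max()+.5,r]],.022)*1000).round(1).tolist())
for u in(240,260,360,380):
    k=np.where(sat[80:260,u]<50)[0]+80; print(u,k.min(),(c.world([[u,k.min()-.5]],.022)*1000).round(1).tolist())
E
```

```text
[ 0.463 -0.325  0.127] [ 3.141 -0.001  3.126] 0.31473252601190155
165 223 418 [[409.2, -388.0], [411.1, -254.3]]
185 225 417 [[423.1, -387.5], [425.1, -254.5]]
205 225 416 [[437.2, -388.6], [439.3, -254.6]]
225 227 414 [[451.7, -388.3], [453.8, -255.2]]
245 228 413 [[466.6, -388.9], [468.8, -255.0]]
240 141 [[393.1, -374.9]]
260 140 [[393.1, -361.3]]
360 140 [[394.3, -295.0]]
380 140 [[394.2, -281.5]]
```

View pics/v2.png

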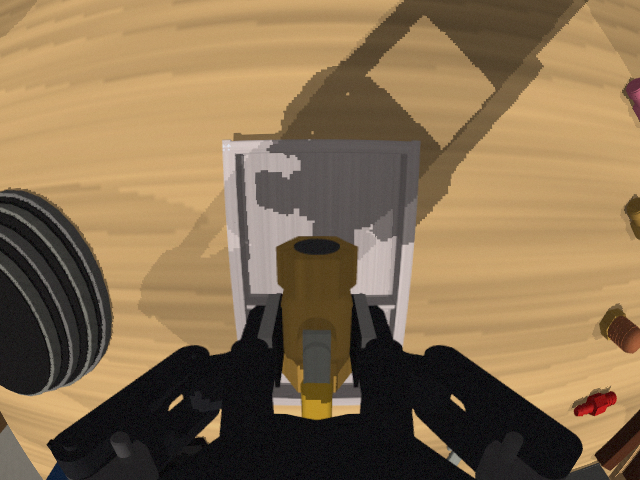

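The valve is held at (317,310) over the wide pocket of the two-pocket tray. The rim measures out to the tray's centre at (506, −322.6) mm, with yaw −0.015.

Request:
{"fn": "arm_command", "kwargs": {
  "commands": [1,3,40,0,0,0,40,0,0,0,20,0,0,0,8,0,0,0,3,0]
}}

```text
time_s: 32.08
eef_pos: [0.4629, -0.3198, 0.0178]
tool_rot: [-3.141, 0.001, 3.13]
wrist_force: [-0.5, 1.1, -2.8]
gripper_width: 0.317
grip_force: 45.6
```

Request:
{"fn": "arm_command", "kwargs": {
  "commands": [0,0,2,0,0,0,1,0,0,0,0.5,0,0,0,0.5,0,0,0,0,0]
}}

```text
time_s: 32.7
eef_pos: [0.4623, -0.3196, 0.0132]
tool_rot: [-3.142, 0.0, 3.13]
wrist_force: [-0.6, 0.2, -2.8]
gripper_width: 0.319
grip_force: 45.6
```

Request:
{"fn": "arm_command", "kwargs": {
  "commands": [0,0,0.5,0,0,0,0.5,0,0,0,0,0,0,0,0,0,0,0,0,0]
}}

```text
time_s: 33.33
eef_pos: [0.4623, -0.3196, 0.0121]
tool_rot: [3.142, -0.0, 3.13]
wrist_force: [-0.3, -1.1, -2.9]
gripper_width: 0.318
grip_force: 45.7
```

Request:
{"fn": "arm_command", "kwargs": {
  "commands": [1,-2,0,0,0,0,0.5,0,0,0,0.5,0,0,0,0,0,0,0,0,0]
}}

```text
time_s: 33.95
eef_pos: [0.4612, -0.3219, 0.0119]
tool_rot: [-3.141, -0.001, 3.13]
wrist_force: [-5.2, 1.9, 5.4]
gripper_width: 0.319
grip_force: 46.7
```

Request:
{"fn": "arm_command", "kwargs": {
  "commands": [0,0,0.3,0,0,0,0.3,0,0,0,0,0,0,0,0,0,0,0,0,0]
}}

```text
time_s: 34.58
eef_pos: [0.4612, -0.3219, 0.0119]
tool_rot: [-3.141, -0.001, 3.13]
wrist_force: [-5.7, 2.4, 9.9]
gripper_width: 0.315
grip_force: 47.4
```

Request:
{"fn": "arm_command", "kwargs": {
  "commands": [0,0,-1,0,0,0,0,0,0,0,0,0,0,0,0,0,0,0,0,0],
  "hand": -0.15
}}

```text
time_s: 35.2
eef_pos: [0.4613, -0.3215, 0.0114]
tool_rot: [3.142, -0.0, 3.13]
wrist_force: [0.0, -0.2, -0.2]
gripper_width: 0.574
grip_force: 0.0
```

Request:
{"fn": "arm_command", "kwargs": {
  "commands": [0,0,-10,0,0,0,-30,0,0,0,-40,0,0,0,-40,0,0,0,0,0]
}}

```text
time_s: 35.83
eef_pos: [0.4637, -0.3237, 0.137]
tool_rot: [-3.135, 0.007, 3.13]
wrist_force: [0.3, -0.3, 0.2]
gripper_width: 0.579
grip_force: 0.0
```

```bash
python3 - <<'E'
from look import *
s=env.get_state(); print(s['eef_pos'],s['tool_rot'],s['gripper_width'])
cv2.imwrite('pics/v3.png',env.grab_frame('wrist')[:,:,::-1])
refine('ball_valve',(460,-322),-.01,z0=3)
delta(569.6,-4.6,s['tool_rot'][2],110)
E
```

```text
[ 0.464 -0.324  0.137] [-3.135  0.007  3.13 ] 0.5786721225794269
ball_valve [ 460.15  -321.914   -0.015] 0.078
turn -0.0 then shift (tool axes after turn) [-105.   317.8   20.8]
```

View pics/v3.png

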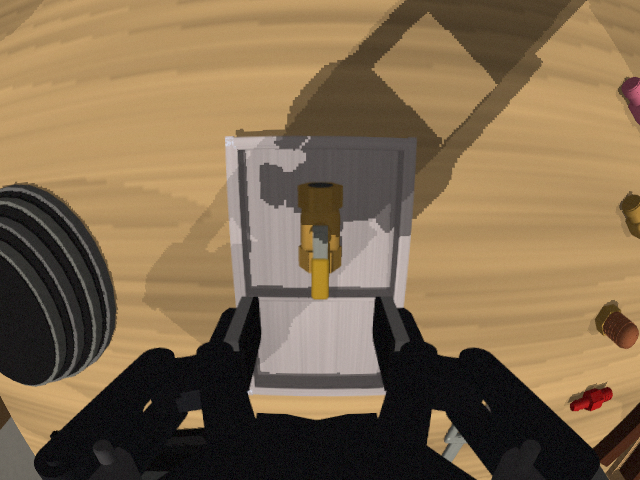

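The valve is centred in the wide pocket at (320,228), lever on top; the fit gives (460.2, −321.9) mm. Next is the filter.

Request:
{"fn": "arm_command", "kwargs": {
  "commands": [-17,53,0,0,-18,53,0,0,-17,53,0,0,-18,53,0,0,-17,53,0,0],
  "hand": -1
}}

```text
time_s: 36.6
eef_pos: [0.5506, -0.0556, 0.1295]
tool_rot: [3.141, -0.003, 3.13]
wrist_force: [0.2, -1.3, 0.1]
gripper_width: 1.002
grip_force: 0.0
```

Request:
{"fn": "arm_command", "kwargs": {
  "commands": [-18,53,0,0,0,0,0,0,0,0,0,0,0,0,0,0,0,0,0,0]
}}

```text
time_s: 37.22
eef_pos: [0.5697, -0.0059, 0.1313]
tool_rot: [-3.142, -0.0, 3.128]
wrist_force: [0.3, 0.7, 0.3]
gripper_width: 1.001
grip_force: 0.0
```

```bash
python3 - <<'E'
from look import *
s=env.get_state(); print(s['eef_pos'],s['tool_rot'],s['gripper_width'])
p=refine('filter',(569.6,-4.6),-2.9,span=.1)
if p is not None: delta(p[0],p[1],s['tool_rot'][2],18)
E
```

```text
[ 0.57  -0.006  0.131] [-3.142 -0.     3.128] 1.0012177682169205
filter [569.264  -4.665  -2.595] 0.075
turn 0.0 then shift (tool axes after turn) [  0.7   1.  113.5]
```

Request:
{"fn": "arm_command", "kwargs": {
  "commands": [1,1,40,0,0,0,40,0,0,0,20,0,0,0,10,0,0,0,3,0]
}}

```text
time_s: 37.95
eef_pos: [0.5696, -0.004, 0.0189]
tool_rot: [-3.141, 0.001, 3.13]
wrist_force: [0.5, -0.5, 0.0]
gripper_width: 0.998
grip_force: 0.0
```

Request:
{"fn": "arm_command", "kwargs": {
  "commands": [0,0,0,0,0,0,0,0,0,0,0,0,0,0,0,0,0,0,0,0],
  "hand": 1,
  "grip_force": 30
}}

```text
time_s: 38.58
eef_pos: [0.5697, -0.0039, 0.0194]
tool_rot: [-3.142, 0.001, 3.13]
wrist_force: [-0.5, -0.3, 4.8]
gripper_width: 0.325
grip_force: 30.0
```

Request:
{"fn": "arm_command", "kwargs": {
  "commands": [0,0,0,0,0,0,-10,0,0,0,-30,0,0,0,-40,0,0,0,-40,0]
}}

```text
time_s: 39.2
eef_pos: [0.5684, -0.0038, 0.1392]
tool_rot: [3.141, -0.001, 3.13]
wrist_force: [1.5, -0.7, -1.4]
gripper_width: 0.323
grip_force: 29.8
```

```bash
python3 - <<'E'
from look import *
s=env.get_state(); print(s['eef_pos'],s['tool_rot'],s['gripper_width'])
cv2.imwrite('pics/f1.png',env.grab_frame('wrist')[:,:,::-1])
delta(565.5,-323.5,s['tool_rot'][2],21)
E
```

```text
[ 0.568 -0.004  0.139] [ 3.141 -0.001  3.13 ] 0.3232282671732465
turn 0.0 then shift (tool axes after turn) [   2.8 -319.4  125.2]
```

Request:
{"fn": "arm_command", "kwargs": {
  "commands": [1,-54,0,0,1,-54,0,0,1,-53,0,0,0,-53,0,0,0,-53,0,0]
}}

```text
time_s: 39.88
eef_pos: [0.5624, -0.2723, 0.1382]
tool_rot: [3.141, -0.0, 3.13]
wrist_force: [1.0, 0.2, -0.7]
gripper_width: 0.325
grip_force: 29.9
```

Request:
{"fn": "arm_command", "kwargs": {
  "commands": [0,-52,20,0,0,0,40,0,0,0,0,0,0,0,0,0,0,0,0,0]
}}

```text
time_s: 40.5
eef_pos: [0.5636, -0.3229, 0.0809]
tool_rot: [-3.14, 0.003, 3.131]
wrist_force: [0.2, 0.1, -0.3]
gripper_width: 0.33
grip_force: 30.0
```

```bash
python3 - <<'E'
from look import *
s=env.get_state(); print(s['eef_pos'],s['tool_rot'],s['gripper_width'])
delta(565.5,-323.5,s['tool_rot'][2],22.4)
E
```

```text
[ 0.564 -0.323  0.081] [-3.14   0.003  3.131] 0.3301448606840611
turn 0.0 then shift (tool axes after turn) [-1.9 -0.6 58.5]
```

Request:
{"fn": "arm_command", "kwargs": {
  "commands": [-2,-1,25,0,0,0,20,0,0,0,7,0,0,0,3,0,0,0,1,0]
}}

```text
time_s: 41.12
eef_pos: [0.5647, -0.324, 0.0231]
tool_rot: [-3.141, 0.001, 3.13]
wrist_force: [0.0, 0.4, -0.9]
gripper_width: 0.329
grip_force: 30.0
```

Request:
{"fn": "arm_command", "kwargs": {
  "commands": [0,0,1,0,0,0,0.5,0,0,0,0.5,0,0,0,0,0,0,0,0,0]
}}

```text
time_s: 41.75
eef_pos: [0.5649, -0.3242, 0.0224]
tool_rot: [-3.141, 0.001, 3.13]
wrist_force: [-3.0, 1.9, 7.0]
gripper_width: 0.326
grip_force: 30.7
```

Request:
{"fn": "arm_command", "kwargs": {
  "commands": [0,0,0.5,0,0,0,0.5,0,0,0,0,0,0,0,0,0,0,0,0,0]
}}

```text
time_s: 42.38
eef_pos: [0.5649, -0.3243, 0.0224]
tool_rot: [-3.141, 0.001, 3.13]
wrist_force: [-4.3, 2.8, 12.2]
gripper_width: 0.323
grip_force: 31.1
```

In contact; release and retreat straight up.

Request:
{"fn": "arm_command", "kwargs": {
  "commands": [0,0,-1.5,0,0,0,0,0,0,0,0,0,0,0,0,0,0,0,0,0],
  "hand": -0.2
}}

```text
time_s: 43.0
eef_pos: [0.5642, -0.3237, 0.0208]
tool_rot: [3.141, -0.0, 3.13]
wrist_force: [0.4, -0.4, -0.2]
gripper_width: 0.6
grip_force: 0.0
```

Request:
{"fn": "arm_command", "kwargs": {
  "commands": [0,0,-10,0,0,0,-30,0,0,0,-40,0,0,0,-50,0,0,0,-20,0]
}}

```text
time_s: 43.62
eef_pos: [0.5659, -0.325, 0.1761]
tool_rot: [-3.137, 0.006, 3.13]
wrist_force: [-0.2, -0.4, 0.9]
gripper_width: 0.6
grip_force: 0.0
```

Request:
{"fn": "arm_command", "kwargs": {
  "commands": [0,0,0,0,0,0,0,0,0,0,0,0,0,0,0,0,0,0,0,0]
}}

```text
time_s: 44.25
eef_pos: [0.5641, -0.3237, 0.1702]
tool_rot: [3.141, -0.001, 3.13]
wrist_force: [-0.1, 0.3, -0.9]
gripper_width: 0.601
grip_force: 0.0
```

```bash
python3 - <<'E'
from look import *
print(env.get_state()['eef_pos'])
refine('filter',(565.5,-323.5),-2.9,z0=3,span=.1); refine('ball_valve',(460,-322),-.01,z0=3)
a=cv2.resize(env.grab_frame('wrist')[60:460,130:510],(400,420)); b=cv2.resize(env.grab_frame('scene')[120:400,80:510],(400,260)); 
im=np.zeros((420,800,3),np.uint8); im[:,:400]=a; im[:260,400:]=b; cv2.imwrite('pics/end.png',im[:,:,::-1])
E
```

```text
[ 0.564 -0.324  0.17 ]
filter [ 564.491 -324.274   -2.699] 0.097
ball_valve [ 459.835 -322.015   -0.011] 0.072
```

View pics/end.png

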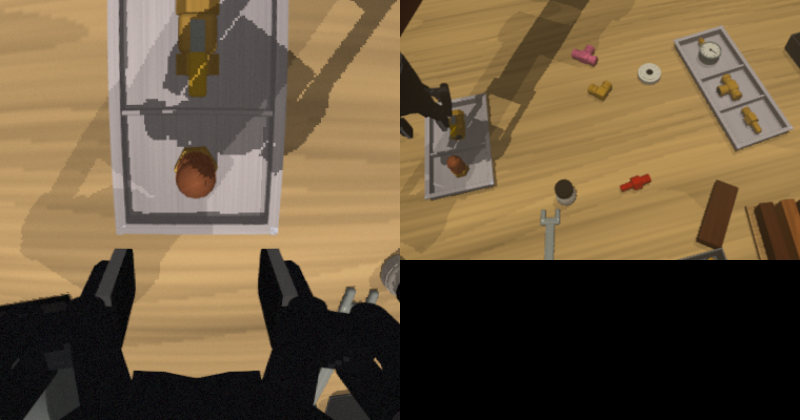

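The filter stands upright in the narrow pocket at (196,170) and the valve is in place beside it. The right panel shows the gauge, tee and barb centred in their pockets, with the elbow, tape roll and jar where they were. The arm is clear, so I'm handing in.

```bash
python3 -c "
from station import env
print(env.close_job())"
```

```text
the job is handed in; nothing more can be done
None
```

I made up both kits in the order asked and handed the job in at about 44 s; each part is in the middle of its pocket, the same way up as before, and the elbow, tape roll and sealant jar were left where they were.

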